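# Lay out the chilled berry layer

## Task

Finish the berry layer on the round green pad: lay the light-blue ice brick flat in the middle of the white disc that lies between the strawberries and the blueberries, and stand the cream tub with the red lid upright on the middle of the brick. Set the black corner guard, ridge up, in the middle of the disc between the blueberries and the green grapes, and nest the orange guard over it, ridge along ridge with the ends flush. Do not shift the three punnets, and leave everything released and at rest.

Things in the scene. Friction and masses are not known exactly. Their poses are not given: they have to be found in the camera images.
- ice: Light-blue ice brick, 90 (x) x 60 (y) x 28 mm high, about 0.14 kg, loose on the bench. Origin: centre of its underside; x along its length, z up.
- tub: Small cream-coloured tub with a red lid, 55 mm across at the lid, 48 mm across the foot, 45 mm high, about 0.13 kg, standing loose on the bench. Origin: centre of its underside; z up.
- guard_black: Black plastic corner guard: right-angle section 60 mm long, legs 50 mm wide outside, 5 mm thick, lying like a roof, ridge up; 71 mm across the feet, 39 mm high, 0.06 kg, loose. Can be gripped on its two flat ends, close under the ridge. Origin: underside centre, level with the feet; x along the ridge, z up.
- guard_orange: Orange plastic corner guard: right-angle section 60 mm long, legs 50 mm wide outside, 5 mm thick, lying like a roof, ridge up; 71 mm across the feet, 39 mm high, 0.06 kg, loose. Can be gripped on its two flat ends, close under the ridge. Origin: underside centre, level with the feet; x along the ridge, z up. Nested over the black guard, its origin is 7 mm above the black one's; either way round will do.
- strawberries: Clear closed punnet of red strawberries, 90 x 90 x 50 mm high, loose, about 0.35 kg; it stands on the round green pad (424 mm across, top 4 mm above the bench). The three punnets stand at the corners of a triangle with sides of about 260 mm, in any order. Origin: centre of its underside; z up.
- blueberries: Clear closed punnet of dark-blue blueberries, 90 x 90 x 50 mm high, loose, about 0.35 kg; it stands on the round green pad (424 mm across, top 4 mm above the bench). The three punnets stand at the corners of a triangle with sides of about 260 mm, in any order. Origin: centre of its underside; z up.
- grapes: Clear closed punnet of green grapes, 90 x 90 x 50 mm high, loose, about 0.35 kg; it stands on the round green pad (424 mm across, top 4 mm above the bench). The three punnets stand at the corners of a triangle with sides of about 260 mm, in any order. Origin: centre of its underside; z up.
- disc_a: One of three equal flat white discs, 96 mm across, fixed on the green pad, each midway between two of the punnets; its top is 6 mm above the bench. Which punnets it lies between changes with the start. Origin: centre of its underside, 4 mm above the bench.
- disc_b: One of three equal flat white discs, 96 mm across, fixed on the green pad, each midway between two of the punnets; its top is 6 mm above the bench. Which punnets it lies between changes with the start. Origin: centre of its underside, 4 mm above the bench.
- disc_c: One of three equal flat white discs, 96 mm across, fixed on the green pad, each midway between two of the punnets; its top is 6 mm above the bench. Which punnets it lies between changes with the start. Origin: centre of its underside, 4 mm above the bench.

How it is judged:
By the outcome, as a careful person would: the job done as asked, in the order asked, and still so for the second after the job is handed in, with the robot touching nothing.
It also fails if it takes over 118 s, if anything falls off the work surface, if the arm or the gripper's body presses on something with over 40 N, if the wrist force passes 120 N, or if a joint passes its speed limit or range.

## Robot

A 7-joint arm with a two-finger parallel gripper is mounted at the origin on the work surface. World frame = base frame: x ahead of the robot, y to its left, z up, the work surface at z = 0. Lengths are in m, angles in rad, forces in N, time in s.
With the tool pointing down it reaches from about 0.4 to 0.85 m from the base axis. Payload 4.5 kg.
Tool frame: the origin (TCP) lies on the centre line of the jaws, within the pads' length; the fingertips stand r.tips_ahead ahead of it and the grasp point (between the pads) is the TCP (r.tips_ahead is the distance from the TCP to the fingertips, in m); z points along the fingers, y is the direction in which the jaws open and shut (so a half turn about z gives the same grasp; the last joint's range is limited). The gripper opens to 88 mm and grips with 3 to 60 N. Pads are 18 mm wide; open, the fingers measure 123 mm over their backs; the gripper's body (75 mm by 187 mm) begins 45 mm behind the grasp point.
Start: joints at [1.213, 0.689, -0.195, 1.565, 0.157, 0.902, -0.215], TCP at [0.239, -0.578, 0.258] pointing down, gripper open.
Joint ranges: [-3.01, 3.01], [-0.46, 2.08], [-1.47, 1.51], [0.13, 2.56], [-1, 4.14], [0.04, 2.09], [-2.66, 2.66]. Speed limits (rad/s): [2.57, 2.57, 3.14, 3.14, 3.14, 3.14, 3.14].

## Interface

Orientations are given as a unit quaternion [x, y, z, w].
In Python, from plant import r gives the robot as it stands.
- The arm moves only by the shell command python3 -m inch 'ROWS' [FORCE]. ROWS is JSON, a list of rows, each a list of 5 numbers: the shift along the world's x, y, z in units of 25 mm (1.0 is 25 mm), then the turn about the world's z in units of 6 degrees (1.0 is 6 degrees), then the finger opening in mm, from 0 to 88.1. A call has 1 to 5 rows; each row shifts and turns the commanded pose from where the row before left it; what a row does not reach is not made up. A row lasts 1/10 s, in which the tool goes at most 50 mm and 8.59 degrees, less where a joint would pass 70% of its speed; a pose out of reach is approached as far as the arm can. A call is refused whole if a number of a shift passes 1 or a number of a turn 1, either way. A call with a gripper value outside its range is refused whole. The fingers move at their own pace and stop on an object; FORCE is the grip in N (left out, the last holds). Time passes only in rows, so rows that do not move let the fingers close. It gives the time, the measured TCP pose, the force and the opening at its end, in the units of the state.
- r.get_state(): the state, without advancing time (a new reading comes with each control period).
- r.snapshot(name): name is "scene" or "top" or "wrist"; returns a dict with "pixels" (480x640x3 uint8, red, green, blue), "range_z" (480x640 float32, m along the optical axis (not along the pixel's ray), 0 where there is no reading), "K" (3x3 intrinsics, pixels), "position" and "attitude" of the camera in the world. Camera axes: x right, y up, looking along -z (the intrinsics and any distortion apply to the point x, -y, -z); pixel columns grow to the right and rows downward; lengths in m; the calibration is good to about 2 mm. A picture is of the moment at which its call begins.
- r.finish_job(): hands the job in, once; it reports no verdict.
The state is a dict: "clock": time; "q": joint angles; "qd": joint speeds; "joint_torque": joint torques, N m; "tool_pos": TCP position; "eef_rot": TCP orientation; "contact_force": force on the tool from outside, world axes, zero at the start; "moment": the same for the moment, N m; "opening": opening from 0.0 (shut) to 1.0 (fully open).
Only numpy, scipy, OpenCV 4.12 (cv2) and the standard library are available. Lean on these libraries where they do the work, as an engineer would, in place of code of your own. Each camera call takes 0.05 s, during which the arm holds its last target. There are 200 camera calls.

## Working session

There is one attempt and no reset: what is moved stays moved. The work goes in short steps, Python scripts to look and compute and a shell command to move; the robot and the scene stay as the last step left them, time stands still between calls to the robot, and variables do not carry over. Pictures are saved under pics/ and viewed, about 12 in all and at most 16, crops included, and the job is handed in when it is done.

```bash
ls; mkdir -p pics; cat > h.py <<'E'
import numpy as np, cv2
from scipy.spatial.transform import Rotation as R
from plant import r
def snap(n):
    s=r.snapshot(n); s['P']=np.array(s['position']); a=np.array(s['attitude'])
    s['Rm']=R.from_quat(a).as_matrix() if a.size==4 else a.reshape(3,3); return s
def ray(s,uv):
    K=np.array(s['K']); uv=np.atleast_2d(uv).astype(float)
    d=np.c_[(uv[:,0]-K[0,2])/K[0,0],-(uv[:,1]-K[1,2])/K[1,1],-np.ones(len(uv))]
    return d@s['Rm'].T
def plane(s,uv,z):
    d=ray(s,uv); return s['P']+d*((z-s['P'][2])/d[:,2])[:,None]
def cloud(s):
    v,u=np.mgrid[:480,:640]; d=ray(s,np.c_[u.ravel(),v.ravel()])
    return (s['P']+d*s['range_z'].reshape(-1,1)).reshape(480,640,3)
def save(s,name): cv2.imwrite('pics/'+name+'.png',s['pixels'][:,:,::-1])
E
python3 - <<'E'
from h import *
for n in ('top','scene'):
    s=snap(n); save(s,n+'0'); print(n,{k:s[k] for k in s if k not in('pixels','range_z','Rm','P')}); print((s['range_z']>0).mean())
    np.savez(n+'0.npz',**s)
print(r.get_state(), r.tips_ahead)
E
```

```text
pics
top {'K': array([[483.74941274,   0.        , 315.48254747],
       [  0.        , 483.74941274, 248.14190989],
       [  0.        ,   0.        ,   1.        ]]), 'position': array([0.4002797 , 0.02725937, 0.86828763]), 'attitude': array([-0.06395834,  0.05310528,  0.71012658, -0.69914906])}
0.99599609375
scene {'K': array([[454.96120601,   0.        , 322.04190473],
       [  0.        , 454.96120601, 243.40636819],
       [  0.        ,   0.        ,   1.        ]]), 'position': array([1.03369497, 0.11379528, 0.8251739 ]), 'attitude': array([0.18186847, 0.20012828, 0.73087531, 0.62665287])}
0.9960904947916667
{'clock': 0.1, 'q': array([ 1.21281681,  0.68988291, -0.19452557,  1.56624059,  0.15728505,
        0.90251716, -0.21510723]), 'qd': array([ 0.00058419, -0.00115537, -0.00289191, -0.00251351, -0.00014129,
        0.001099  ,  0.00075109]), 'joint_torque': array([-3.40106111e-03, -5.28493774e+01, -1.27158880e+00, -1.53837830e+01,
       -5.25634422e-02,  1.98964488e-03,  1.88866966e-05]), 'tool_pos': array([ 0.23840506, -0.57715618,  0.25700094]), 'eef_rot': array([ 9.80868299e-01,  1.94670728e-01, -2.15236249e-04, -8.00793896e-04]), 'contact_force': array([ 0.47039717,  0.40539636, -0.58826804]), 'moment': array([ 0.02362682,  0.03574812, -0.06017112]), 'opening': 1.0024532137535112} 0.019
```

View pics/top0.png

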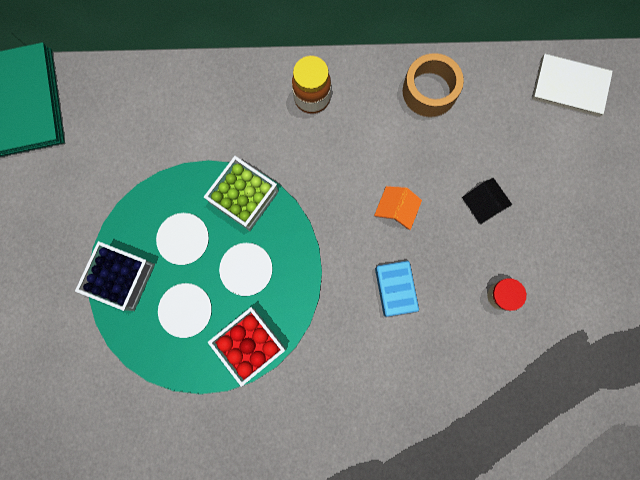

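View pics/scene0.png

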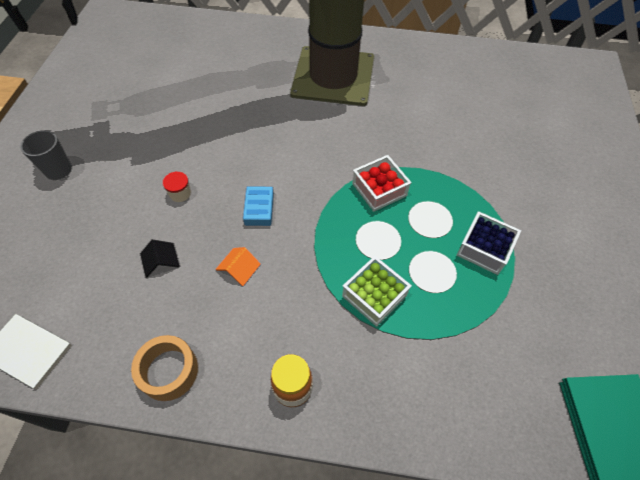

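The top view shows blueberries at (112,275), strawberries at (247,346) and grapes at (240,190). That makes the ice/tub disc the one at (184,311) and the guard disc the one at (182,239). The ice is at (397,288), the tub at (510,294), the orange guard at (398,207) and the black guard at (487,200). Next I'll measure them.

```bash
cat > meas.py <<'E'
from h import *
def blob(m,roi=None,amin=150):
    m=m.astype(np.uint8)*255
    if roi: k=np.zeros_like(m); x0,y0,x1,y1=roi; k[y0:y1,x0:x1]=1; m=m*k
    c,_=cv2.findContours(m,cv2.RETR_EXTERNAL,cv2.CHAIN_APPROX_NONE)
    return sorted([x for x in c if cv2.contourArea(x)>amin],key=cv2.contourArea,reverse=True)
def rect(p):
    (c,wh,a)=cv2.minAreaRect((p[:,:2]*1000).astype(np.float32))
    if wh[0]<wh[1]: wh=wh[::-1]; a+=90
    return np.round(c,1),np.round(wh,1),round((a+90)%180-90,1)
def circ(p):
    c,q=cv2.minEnclosingCircle((p[:,:2]*1000).astype(np.float32)); e=cv2.fitEllipse((p[:,:2]*1000).astype(np.float32)); return np.round(e[0],1),np.round(e[1],1)
E
cat > m0.py <<'E'
from meas import *
for n in ('top','scene'):
    s=dict(np.load(n+'0.npz')); hsv=cv2.cvtColor(s['pixels'],cv2.COLOR_RGB2HSV); H,S,V=[hsv[...,i].astype(int) for i in range(3)]
    W=cloud(s); print(n)
    X,Y,Z=W[...,0],W[...,1],W[...,2]
    print('bench z',np.median(Z[230:270,330:360]) )
    for c in blob((V>190)&(S<40)&(Z<.02)&(Y>0),None,600)[:4]: print(' disc',circ(plane(s,c[:,0],.006)))
    print(' ice',[ (rect(plane(s,c[:,0],.028)),np.median(Z[c[:,0,1],c[:,0,0]])) for c in blob((H>95)&(H<115)&(S>100)&(V>120)&(Z>.02)&(Z<.036))[:2]])
    print(' lid',[ circ(plane(s,c[:,0],.045)) for c in blob(((H<6)|(H>174))&(S>150)&(Z>.035)&(Y<-.05))[:2]])
    for nm,m in (('orange',(H>6)&(H<18)&(S>180)&(Z<.06)&(X<.75)),('black',(V<45)&(Z<.06)&(Z>.006)&(Y<-.05)&(X<.75)&(X>.35))):
        for c in blob(m)[:2]:
            k=np.zeros((480,640),np.uint8); cv2.drawContours(k,[c],-1,1,-1); P=W[k>0]
            P=P[P[:,2]>.008]; t=P[P[:,2]>.033]
            if len(t)<8: print(nm,'few',len(P),P.mean(0)); continue
            q=t[:,:2]-t[:,:2].mean(0); u=np.linalg.svd(q)[2][0] if len(q)<500 else np.linalg.eigh(q.T@q)[1][:,-1]
            print(' ',nm,'n',len(P),len(t),'ridge c',np.round(t.mean(0)*1000,1),'len',np.ptp(q@u)*1000,'ang',np.degrees(np.arctan2(u[1],u[0])),'zmax',P[:,2].max(),'all',rect(P))
    for nm,m in (('straw',((H<6)|(H>174))&(Y>0)),('blue',(H>105)&(H<135)&(V<90)&(Y>.1)),('grape',(H>28)&(H<50)&(V>60)&(Y>0))):
        m=m&(S>90)&(Z>.02)&(Z<.07); print(' ',nm,rect(W[m]))
    m=(Z>.047)&(Z<.06)&(Y>0)&(V>150)&(S<60)&(X<.68)
    for c in blob(cv2.morphologyEx(m.astype(np.uint8),cv2.MORPH_CLOSE,np.ones((3,3))),None,400)[:4]: print('  punnet rim',rect(plane(s,c[:,0],.054)))
E
python3 m0.py
```

```text
top
bench z 0.000502646683334107
 disc (array([437.2, 274.6]), array([93.4, 93.8]))
 disc (array([509.2, 166.2]), array([93.2, 93.9]))
 disc (array([567. , 282.7]), array([93., 94.]))
 ice [((array([ 468.3, -101.4]), array([88.8, 58.7]), 8.6), np.float64(0.026988575254438207))]
 lid [(array([ 453.9, -286.7]), array([52.1, 54.4]))]
  orange n 1129 244 ridge c [ 612.9 -109.1   53.6] len 288.15206257868016 ang 148.9989428118886 zmax 0.868287629439894 all (array([515.8, -63.8]), array([286.3,  67.4]), -25.0)
  black n 1107 249 ridge c [ 624.2 -269.6   46.4] len 387.84515480267856 ang 128.37310578199612 zmax 0.868287629439894 all (array([ 535.3, -129.1]), array([408.7,  60.3]), -57.6)
  straw (array([375.6, 157.1]), array([82.6, 81.1]), 38.3)
  blue (array([497.2, 391.4]), array([82.9, 78.9]), 68.0)
  grape (array([644.2, 170.6]), array([82.6, 82.6]), -36.2)
  punnet rim (array([374.3, 156.5]), array([91.8, 91.5]), -51.7)
  punnet rim (array([495.3, 389. ]), array([92. , 91.8]), 68.1)
scene
bench z 0.004192665531346451
 disc (array([567.8, 284. ]), array([92.5, 94.3]))
 disc (array([509.2
[... 365 characters left out ...]
,   6.9]), array([512.1,  80.3]), 33.3)
  black n 811 153 ridge c [ 634.2 -266.1   46.6] len 588.1732175403839 ang 42.74865097179042 zmax 0.825173897826136 all (array([ 829.9, -104.1]), array([592.5,  71.7]), 40.0)
  black n 279 158 ridge c [ 445.8 -556.    46.7] len 54.20103972576208 ang -27.419849098509328 zmax 0.05978524949248176 all (array([ 448.3, -561. ]), array([54.6, 17.5]), -32.8)
  straw (array([374.7, 160.9]), array([90.2, 84.6]), 38.4)
  blue (array([494. , 392.5]), array([79.1, 77.2]), -22.8)
  grape (array([637.7, 171.1]), array([81.5, 80.9]), -35.8)
  punnet rim (array([497.6, 391.5]), array([93.1, 91.6]), -21.9)
  punnet rim (array([376. , 158.7]), array([94. , 92.4]), -52.0)
```

```bash
sed -i "s/P=P\[P\[:,2\]>.008\]/P=P[(P[:,2]>.008)\&(P[:,2]<.05)]/" m0.py; python3 m0.py | grep -E "orange|black"
python3 - <<'E'
from h import *
s=r.get_state(); print(s['tool_pos'], R.from_quat(s['eef_rot']).as_matrix()[:,1])
E
```

```text
orange n 1124 239 ridge c [ 617.4 -111.9   36.6] len 60.78800073174416 ang 157.02065222773294 zmax 0.04198210613445452 all (array([ 617.7, -111.5]), array([66.1, 60.8]), 67.7)
  black n 1104 246 ridge c [ 626.9 -273.2   36.4] len 59.05112408770942 ang -149.94105326796375 zmax 0.042898142863002864 all (array([ 627.1, -273.3]), array([66.5, 59. ]), -59.4)
  orange n 796 155 ridge c [ 620.1 -109.5   36.1] len 58.16527008181111 ang -23.637418543087318 zmax 0.04257945356665682 all (array([ 618.9, -108.8]), array([66.9, 59.9]), 66.7)
  black n 809 151 ridge c [ 628.9 -271.2   36.3] len 58.99804794945078 ang 30.654880600699205 zmax 0.042637851583688824 all (array([ 628.4, -271.7]), array([66.2, 60.4]), -58.9)
  black n 220 99 ridge c [ 446.7 -557.1   41.9] len 52.47696623140399 ang -29.36559445867528 zmax 0.04986049574166007 all (array([ 448.5, -562.1]), array([53. , 15.9]), -32.8)
[ 0.23840506 -0.57715618  0.25700094] [ 0.38189235 -0.92420533 -0.00165475]
```

Both cameras agree within about 2.5 mm, so I average them:

| Item | x, y (mm) | Angle |
|---|---|---|
| Ice | (469.5, −100) | long axis 8.6° |
| Tub | (454.7, −285.7) | – |
| Black guard | (628, −272) | ridge 30.3° |
| Orange guard | (618.5, −110.5) | ridge −23.3° |
| Ice/tub disc (strawberry–blueberry) | (437.6, 275.5) | – |
| Guard disc (blueberry–grape) | (567.4, 283.4) | – |

I'm moving over the ice now.

```bash
python3 -m inch '[[0.46,0.95,-0.2,-0.12,88],[0.46,0.95,-0.2,-0.12,88],[0.46,0.95,-0.2,-0.12,88],[0.46,0.95,-0.2,-0.12,88],[0.46,0.95,-0.2,-0.12,88]]' 20
python3 -m inch '[[0.46,0.95,-0.2,-0.12,88],[0.46,0.95,-0.2,-0.12,88],[0.46,0.95,-0.2,-0.12,88],[0.46,0.95,-0.2,-0.12,88],[0.46,0.95,-0.2,-0.12,88]]'
python3 -m inch '[[0.46,0.95,-0.2,-0.12,88],[0.46,0.95,-0.2,-0.12,88],[0.46,0.95,-0.2,-0.12,88],[0.46,0.95,-0.2,-0.12,88],[0.46,0.95,-0.2,-0.12,88]]'
python3 -m inch '[[0.46,0.95,-0.2,-0.12,88],[0.46,0.95,-0.2,-0.12,88],[0.46,0.95,-0.2,-0.12,88],[0.46,0.95,-0.2,-0.12,88],[0.46,0.95,-0.2,0,88]]'
python3 -m inch '[[0,0,0,0,88],[0,0,0,0,88],[0,0,0,0,88]]'
```

```text
clock: 0.6
tool_pos: [0.2963, -0.4577, 0.2323]
eef_rot: [0.987, 0.163, -0.0, -0.0]
contact_force: [0.8, -0.3, 0.4]
opening: 0.998
clock: 1.1
tool_pos: [0.3539, -0.3391, 0.2074]
eef_rot: [0.991, 0.132, -0.0, -0.0]
contact_force: [0.2, -0.6, 0.2]
opening: 0.999
clock: 1.6
tool_pos: [0.4115, -0.2203, 0.1824]
eef_rot: [0.995, 0.101, -0.0, -0.0]
contact_force: [0.9, -0.3, -0.0]
opening: 1.002
clock: 2.1
tool_pos: [0.469, -0.1016, 0.1573]
eef_rot: [0.997, 0.076, -0.0, 0.0]
contact_force: [0.3, 0.5, 0.3]
opening: 1.001
clock: 2.4
tool_pos: [0.468, -0.104, 0.1578]
eef_rot: [0.997, 0.076, -0.0, 0.0]
contact_force: [0.4, -1.0, -0.9]
opening: 0.999
```

```bash
cat > w.py <<'E'
from meas import *
import sys
s=snap('wrist'); save(s,sys.argv[1]); st=r.get_state(); m=R.from_quat(st['eef_rot']).as_matrix()
print('tcp',np.round(st['tool_pos']*1000,1),'jaw deg',np.degrees(np.arctan2(m[1,1],m[0,1])),'cam',s['P'].round(3))
hsv=cv2.cvtColor(s['pixels'],cv2.COLOR_RGB2HSV); H,S,V=[hsv[...,i].astype(int) for i in range(3)]
W=cloud(s); Z=W[...,2]; Z=np.where(s['range_z']>0,Z,9)
for c in blob((H>95)&(H<115)&(S>100)&(V>120)&(Z>.02)&(Z<.06),None,1500)[:2]:
    z=np.median(Z[c[:,0,1],c[:,0,0]]); print('ice',c[:,0].min(0),c[:,0].max(0),z,rect(plane(s,c[:,0],float(sys.argv[2]))))
E
python3 w.py w1 .028
```

```text
tcp [ 468.  -104.1  157.9] jaw deg -81.36076971134743 cam [ 0.542 -0.092  0.284]
ice [276 177] [355 289] 0.026739494528238372 (array([ 471. , -100.5]), array([87.5, 58.1]), 8.7)
```

View pics/w1.png

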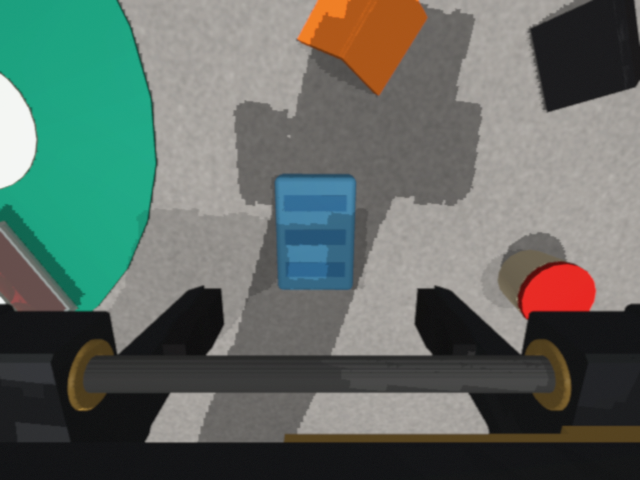

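The wrist view shows the ice at (316,232), seen fully between the open fingers. It measures (471,−100.5) at 8.7°, which matches the other cameras, so I'm descending and gripping.

```bash
python3 -m inch '[[0.04,0.06,-0.9,0,88],[0.04,0.06,-0.9,0,88],[0,0,-0.9,0,88],[0,0,-0.9,0,88],[0,0,-0.7,0,88]]'
python3 -m inch '[[0,0,-0.5,0,88],[0,0,-0.4,0,88],[0,0,0,0,88],[0,0,0,0,88]]' | head -5
python3 -m inch '[[0,0,0,0,50],[0,0,0,0,50],[0,0,0,0,50],[0,0,0,0,50],[0,0,0,0,50]]' 20
python3 -m inch '[[0,0,0,0,50],[0,0,0,0,50],[0,0,0,0,50],[0,0,0,0,50],[0,0,0,0,50]]'
```

```text
clock: 2.95
tool_pos: [0.4702, -0.101, 0.0493]
eef_rot: [0.997, 0.075, -0.0, 0.0]
contact_force: [0.1, 0.6, -1.0]
opening: 0.995
clock: 3.35
tool_pos: [0.4708, -0.0999, 0.028]
eef_rot: [0.997, 0.076, 0.0, 0.0]
contact_force: [-1.0, -0.1, 0.2]
opening: 0.996
clock: 3.85
tool_pos: [0.4709, -0.0997, 0.0281]
eef_rot: [0.997, 0.076, 0.0, 0.0]
contact_force: [0.3, 0.9, 4.9]
opening: 0.678
clock: 4.35
tool_pos: [0.4709, -0.0997, 0.0281]
eef_rot: [0.997, 0.076, 0.0, 0.0]
contact_force: [-0.8, -0.2, 4.9]
opening: 0.675
```

```bash
python3 -m inch '[[0,0,0.6,0,50],[0,0,0.8,0,50],[0,0,0.8,0,50],[0,0,0.8,0,50],[0,0,0.8,0,50]]' 25
python3 -m inch '[[-0.08,0.6,0,0,50],[-0.08,0.9,0,0,50],[-0.08,0.9,0,0,50],[-0.08,0.9,0,0,50],[-0.08,0.9,0,0,50]]' | head -2
python3 -m inch '[[-0.08,0.9,0,0,50],[-0.08,0.9,0,0,50],[-0.08,0.9,0,0,50],[-0.08,0.9,0,0,50],[-0.08,0.9,0,0,50]]' | head -2
python3 -m inch '[[-0.08,0.9,0,0,50],[-0.08,0.9,0,0,50],[-0.08,0.9,0,0,50],[-0.08,0.9,0,0,50],[-0.08,0.9,0,0,50]]' |head -2
python3 -m inch '[[-0.08,0.8,0,0,50],[-0.04,0.6,0,0,50],[0,0.4,0,0,50],[0,0,0,0,50],[0,0,0,0,50]]'
python3 -c "
from h import *
for n in ('top','wrist'): s=snap(n); save(s,n+'2')"
cd pics; python3 -c "
import cv2;import numpy as np
cv2.imwrite('c2.png',np.hstack([cv2.resize(cv2.imread(f+'2.png'),(400,300)) for f in ('top','wrist')]))"
```

```text
clock: 4.85
tool_pos: [0.4702, -0.0995, 0.1232]
eef_rot: [0.997, 0.077, -0.001, -0.0]
contact_force: [0.5, -0.2, -1.3]
opening: 0.68
clock: 5.35
tool_pos: [0.4602, 0.0063, 0.1225]
clock: 5.85
tool_pos: [0.4501, 0.1187, 0.1224]
clock: 6.35
tool_pos: [0.44, 0.2312, 0.1224]
clock: 6.85
tool_pos: [0.4378, 0.2743, 0.1226]
eef_rot: [0.997, 0.076, -0.0, 0.001]
contact_force: [-0.3, -0.7, -1.4]
opening: 0.68
```

View pics/c2.png

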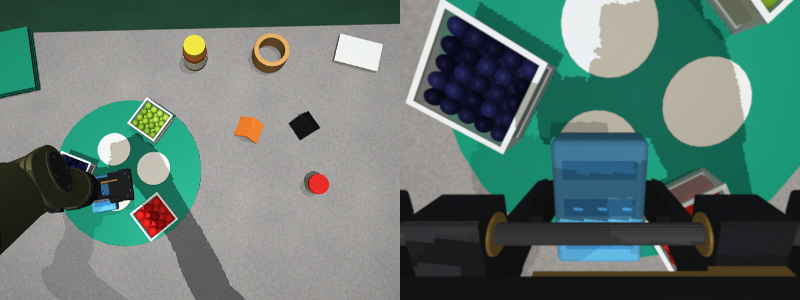

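The ice is held level over the target disc. In the wrist view the blueberries are at (480,75) and the strawberries at (695,190), both clear of the fingers. Lowering now.

```bash
python3 -m inch '[[0,0.05,-0.8,0,50],[0,0,-0.8,0,50],[0,0,-0.7,0,50],[0,0,-0.5,0,50],[0,0,-0.3,0,50]]'
python3 -m inch '[[0,0,-0.2,0,50],[0,0,-0.15,0,50],[0,0,-0.05,0,50],[0,0,0,0,50],[0,0,0,0,50]]'
```

```text
clock: 7.45
tool_pos: [0.4376, 0.2757, 0.0444]
eef_rot: [0.997, 0.076, -0.0, 0.0]
contact_force: [0.2, -1.3, -1.9]
opening: 0.679
clock: 7.95
tool_pos: [0.4379, 0.2768, 0.0356]
eef_rot: [0.997, 0.077, 0.0, -0.0]
contact_force: [-0.3, 0.6, -1.0]
opening: 0.679
```

```bash
python3 -m inch '[[0,-0.04,-0.03,0,50],[0,0,-0.04,0,50],[0,0,0,0,50],[0,0,0,0,50]]'
python3 -m inch '[[0,0,0,0,62],[0,0,0,0,66],[0,0,0,0,70],[0,0,0,0,72],[0,0,0,0,72]]'
python3 -m inch '[[0,0,0.3,0,72],[0,0,0.8,0,72],[0,0,0.9,0,72],[0,0,0.9,0,72],[0,0,0.9,0,72]]'
```

```text
clock: 8.35
tool_pos: [0.4379, 0.2755, 0.0341]
eef_rot: [0.997, 0.076, 0.0, -0.0]
contact_force: [-0.2, -0.4, 5.8]
opening: 0.678
clock: 8.85
tool_pos: [0.4377, 0.2756, 0.0334]
eef_rot: [0.997, 0.076, -0.0, 0.0]
contact_force: [0.3, 1.4, 0.2]
opening: 0.815
clock: 9.35
tool_pos: [0.4375, 0.2755, 0.1298]
eef_rot: [0.997, 0.076, -0.0, -0.0]
contact_force: [0.4, -0.5, -0.2]
opening: 0.819
```

```bash
python3 -m inch '[[0,-0.6,0.2,0,88],[0.03,-0.95,0,0,88],[0.03,-0.95,0,0,88],[0.03,-0.95,0,0,88],[0.03,-0.95,0,0,88]]' | head -2
python3 -m inch '[[0.03,-0.95,0,0,88],[0.03,-0.95,0,0,88],[0.03,-0.95,0,0,88],[0.03,-0.95,0,0,88],[0.03,-0.95,0,0,88]]' | head -2
python3 -m inch '[[0.03,-0.95,0,0,88],[0.03,-0.95,0,0,88],[0.03,-0.95,0,0,88],[0.03,-0.95,0,0,88],[0.03,-0.95,0,0,88]]' | head -2
python3 -m inch '[[0.03,-0.95,0,0,88],[0.03,-0.95,0,0,88],[0.03,-0.95,0,0,88],[0.03,-0.95,0,0,88],[0.03,-0.95,0,0,88]]' | head -2
python3 -m inch '[[0.03,-0.95,0,0,88],[0.03,-0.95,0,0,88],[0.03,-0.9,0,0,88],[0,0,0,0,88],[0,0,0,0,88]]' 
cat > m1.py <<'E'
from meas import *
for n in ('top','scene','wrist'):
    s=snap(n); save(s,n+'3'); hsv=cv2.cvtColor(s['pixels'],cv2.COLOR_RGB2HSV); H,S,V=[hsv[...,i].astype(int) for i in range(3)]
    W=cloud(s); X,Y,Z=W[...,0],W[...,1],np.where(s['range_z']>0,W[...,2],9); print(n)
    for c in blob((V>120)&(S<60)&(Z<.02)&(Y>.08)&(X<.7)&(X>.38),None,600)[:4]: print(' disc',circ(plane(s,c[:,0],.006)))
    print(' ice',[ rect(plane(s,c[:,0],.034)) for c in blob((H>95)&(H<115)&(S>100)&(V>120)&(Z>.02)&(Z<.045))[:2]])
    print(' lid',[ circ(plane(s,c[:,0],.045)) for c in blob(((H<6)|(H>174))&(S>150)&(Z>.035)&(Y<-.05))[:2]])
    for nm,m in (('orange',(H>6)&(H<18)&(S>180)&(Z<.06)&(X<.75)),('black',(V<45)&(Z<.06)&(Z>.006)&(Y<-.15)&(Y>-.4)&(X<.75)&(X>.5))):
        for c in blob(m)[:1]:
            k=np.zeros((480,640),np.uint8); cv2.drawContours(k,[c],-1,1,-1); P=W[k>0]
            P=P[(P[:,2]>.008)&(P[:,2]<.05)]; t=P[P[:,2]>.033]; q=t[:,:2]-t[:,:2].mean(0); u=np.linalg.eigh(q.T@q)[1][:,-1]
            print(' ',nm,'ridge c',np.round(t.mean(0)*1000,1),'len',np.ptp(q@u)*1000,'ang',np.degrees(np.arctan(u[1]/u[0])),'all',rect(P))
    for nm,m in (('straw',((H<6)|(H>174))&(Y>0)),('blue',(H>105)&(H<135)&(V<90)&(Y>.1)),('grape',(H>28)&(H<50)&(V>60)&(Y>0))):
        m=m&(S>90)&(Z>.02)&(Z<.07); 
        if m.sum()>200: print(' ',nm,rect(W[m]))
E
python3 m1.py
```

```text
clock: 9.85
tool_pos: [0.4401, 0.1633, 0.1332]
clock: 10.35
tool_pos: [0.4435, 0.0448, 0.1332]
clock: 10.85
tool_pos: [0.447, -0.0737, 0.1332]
clock: 11.35
tool_pos: [0.4505, -0.1922, 0.1331]
clock: 11.85
tool_pos: [0.453, -0.2606, 0.1331]
eef_rot: [0.997, 0.076, -0.001, -0.0]
contact_force: [0.3, 0.2, -0.1]
opening: 1.001
top
 disc (array([559.5, 500.8]), array([286.8, 372.6]))
 disc (array([509.3, 166.2]), array([93.6, 94.9]))
 disc (array([567.3, 282.5]), array([93.7, 95.3]))
 ice [(array([434.6, 273.5]), array([89.1, 58.5]), 8.7)]
 lid []
  orange ridge c [ 616.8 -111.5   36.4] len 60.29720866431148 ang -23.784877187561566 all (array([ 617.3, -111.7]), array([65.9, 60.5]), 66.8)
  black ridge c [ 626.8 -273.2   36.5] len 59.49497437471768 ang 30.706521437948563 all (array([ 627.2, -273.7]), array([66.8, 59.5]), -59.2)
  straw (array([375.6, 157.2]), array([82.7, 80.8]), 38.3)
  blue (array([497. , 391.5]), array([82.6, 78.9]), 68.4)
  grape (array([643.8, 170.2]), array([82.6, 82.5]), -35.8)
scene
 disc (array([548.5, 543.9]), array([329. , 423.6]))
 disc (array([567.9, 283.9]), 
[... 725 characters left out ...]
meWarning: Mean of empty slice.
  P=P[(P[:,2]>.008)&(P[:,2]<.05)]; t=P[P[:,2]>.033]; q=t[:,:2]-t[:,:2].mean(0); u=np.linalg.eigh(q.T@q)[1][:,-1]
  ret = um.true_divide(
m1.py:12: RuntimeWarning: Mean of empty slice.
  print(' ',nm,'ridge c',np.round(t.mean(0)*1000,1),'len',np.ptp(q@u)*1000,'ang',np.degrees(np.arctan(u[1]/u[0])),'all',rect(P))
Traceback (most recent call last):
  File "m1.py", line 12, in <module>
    print(' ',nm,'ridge c',np.round(t.mean(0)*1000,1),'len',np.ptp(q@u)*1000,'ang',np.degrees(np.arctan(u[1]/u[0])),'all',rect(P))
                                                            ~~~~~~^^^^^
ValueError: zero-size array to reduction operation maximum which has no identity
```

Ice placed within about 2 mm of the disc centre, and the punnets haven't moved. Next is the tub at (455.3, −285.5).

```bash
python3 -m inch '[[0.05,-0.5,0,0,88],[0.05,-0.5,0,0,88],[0,0,-0.8,0,88],[0,0,-0.9,0,88],[0,0,-0.9,0,88]]' | head -2
python3 -m inch '[[0,0,-0.7,0,88],[0,0,-0.4,0,88],[0,0,-0.25,0,88],[0,0,0,0,88],[0,0,0,0,88]]'
python3 -m inch '[[0,0,0,0,40],[0,0,0,0,40],[0,0,0,0,40],[0,0,0,0,40],[0,0,0,0,40]]' 20 | tail -2
python3 -m inch '[[0,0,0,0,40],[0,0,0,0,40],[0,0,0,0,40],[0,0,0,0,40]]'
```

```text
clock: 12.5
tool_pos: [0.4571, -0.2873, 0.068]
clock: 13.0
tool_pos: [0.457, -0.286, 0.0353]
eef_rot: [0.997, 0.076, 0.0, 0.0]
contact_force: [0.5, 0.3, -0.3]
opening: 0.998
contact_force: [0.8, -1.1, 1.7]
opening: 0.597
clock: 13.9
tool_pos: [0.4568, -0.2858, 0.0349]
eef_rot: [0.997, 0.076, 0.0, 0.0]
contact_force: [-0.6, 0.0, 4.0]
opening: 0.596
```

```bash
python3 -m inch '[[0,0,0.4,0,40],[0,0,0.8,0,40],[0,0,0.9,0,40],[0,0,0.9,0,40],[0,0,0.9,0,40]]' 20 | tail -5
python3 -m inch '[[-0.03,0.5,0.1,0,40],[-0.03,0.9,0,0,40],[-0.03,0.9,0,0,40],[-0.03,0.9,0,0,40],[-0.03,0.9,0,0,40]]' | head -2
python3 -m inch '[[-0.03,0.9,0,0,40],[-0.03,0.9,0,0,40],[-0.03,0.9,0,0,40],[-0.03,0.9,0,0,40],[-0.03,0.9,0,0,40]]' | head -2
python3 -m inch '[[-0.03,0.9,0,0,40],[-0.03,0.9,0,0,40],[-0.03,0.9,0,0,40],[-0.03,0.9,0,0,40],[-0.03,0.9,0,0,40]]' | head -2
python3 -m inch '[[-0.03,0.9,0,0,40],[-0.03,0.9,0,0,40],[-0.03,0.9,0,0,40],[-0.03,0.9,0,0,40],[-0.03,0.9,0,0,40]]' | head -2
python3 -m inch '[[-0.03,0.9,0,0,40],[-0.03,0.9,0,0,40],[-0.03,0.9,0,0,40],[-0.03,0.8,0,0,40],[-0.03,0.6,0,0,40]]' | head -2
python3 -m inch '[[0,0.2,0,0,40],[0,0,0,0,40],[0,0,0,0,40]]'
python3 -c "
from meas import *
s=snap('wrist'); save(s,'wrist4'); s=snap('scene'); save(s,'scene4')
cv2.imwrite('pics/c4.png',np.hstack([cv2.resize(cv2.imread('pics/wrist4.png'),(400,300)),cv2.imread('pics/scene4.png')[100:400,280:640]]))"
```

```text
clock: 14.4
tool_pos: [0.4562, -0.2853, 0.1333]
eef_rot: [0.997, 0.077, -0.0, -0.0]
contact_force: [-0.1, -0.6, -0.7]
opening: 0.597
clock: 14.9
tool_pos: [0.4519, -0.1809, 0.134]
clock: 15.4
tool_pos: [0.4479, -0.0687, 0.134]
clock: 15.9
tool_pos: [0.444, 0.0436, 0.1341]
clock: 16.4
tool_pos: [0.44, 0.1557, 0.134]
clock: 16.9
tool_pos: [0.4362, 0.2587, 0.1339]
clock: 17.2
tool_pos: [0.4378, 0.2606, 0.1346]
eef_rot: [0.997, 0.076, -0.0, 0.001]
contact_force: [-1.1, 0.2, -0.6]
opening: 0.598
```

View pics/c4.png

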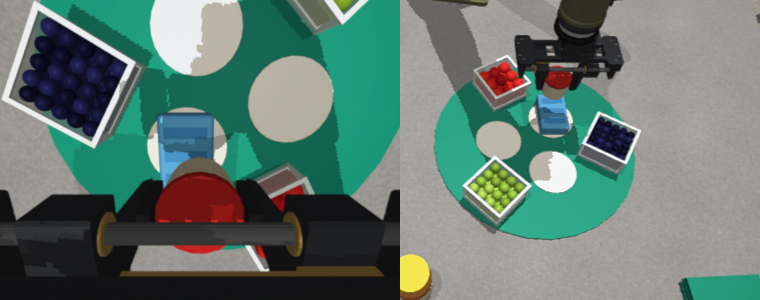

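The tub hangs upright in the jaws, with its lid at (200,212) in the left picture, about 14 mm short of the brick in y. I'll correct that and lower it.

```bash
python3 -m inch '[[0,0.4,0,0,40],[0,0.17,-0.4,0,40],[0,0,-0.8,0,40],[0,0,-0.7,0,40],[0,0,-0.4,0,40]]' | head -2
python3 -m inch '[[0,0,-0.15,0,40],[0,0,-0.05,0,40],[0,0,0,0,40],[0,0,0,0,40]]'
```

```text
clock: 17.8
tool_pos: [0.4373, 0.2763, 0.0755]
clock: 18.2
tool_pos: [0.4383, 0.2763, 0.0728]
eef_rot: [0.997, 0.076, 0.001, -0.0]
contact_force: [-0.7, 0.3, -2.0]
opening: 0.595
```

```bash
python3 -m inch '[[-0.02,-0.05,-0.06,0,40],[0,0,-0.04,0,40],[0,0,0,0,40],[0,0,0,0,40]]' |sed -n '2p;4p'
python3 -m inch '[[0,0,-0.04,0,40],[0,0,0,0,40],[0,0,0,0,40]]' |sed -n '2p;4p'
python3 -m inch '[[0,0,-0.02,0,40],[0,0,0,0,40],[0,0,0,0,40]]'|sed -n '2p;4p'
```

```text
tool_pos: [0.4375, 0.2749, 0.0698]
contact_force: [-0.2, -0.5, -1.3]
tool_pos: [0.4375, 0.2749, 0.069]
contact_force: [-1.1, -0.4, 2.0]
tool_pos: [0.4376, 0.275, 0.0689]
contact_force: [-0.5, 0.4, 7.3]
```

```bash
python3 -m inch '[[0,0,0,0,56],[0,0,0,0,60],[0,0,0,0,64],[0,0,0,0,70],[0,0,0,0,75]]' |sed -n '2p;4p'
python3 -m inch '[[0,0,0.4,0,88],[0,0,0.8,0,88],[0,0,0.9,0,88],[0,0,0.9,0,88],[0,0,0,0,88]]' |sed -n '2p;4p'
python3 -c "
from h import *
print(r.get_state()['q'].round(2))"
```

```text
tool_pos: [0.4374, 0.2748, 0.0681]
contact_force: [-0.2, 0.2, -0.1]
tool_pos: [0.4389, 0.2756, 0.1462]
contact_force: [-0.1, 0.7, 0.9]
[-0.75  0.74  0.16  2.   -0.27  0.42 -1.8 ]
```

```bash
python3 -m inch '[[0.3,-0.9,0.1,0.78,88],[0.32,-0.91,0,0.78,88],[0.32,-0.91,0,0.78,88],[0.32,-0.91,0,0.78,88],[0.32,-0.91,0,0.78,88]]' |sed -n '2p'
python3 -m inch '[[0.32,-0.91,0,0.78,88],[0.32,-0.91,0,0.78,88],[0.32,-0.91,0,0.78,88],[0.32,-0.91,0,0.78,88],[0.32,-0.91,0,0.78,88]]' |sed -n '2p'
python3 -m inch '[[0.32,-0.91,0,0.78,88],[0.32,-0.91,0,0.78,88],[0.32,-0.91,0,0.78,88],[0.32,-0.91,0,0.78,88],[0.32,-0.91,0,0.78,88]]' |sed -n '2p'
python3 -m inch '[[0.32,-0.91,0,0.78,88],[0.32,-0.91,0,0.78,88],[0.32,-0.91,0,0.78,88],[0.32,-0.91,0,0.78,88],[0.32,-0.91,0,0.78,88]]' |sed -n '2p'
python3 -m inch '[[0.3,-0.91,0,0.75,88],[0.3,-0.91,0,0.75,88],[0.3,-0.91,0,0.75,88],[0,0,0,0.7,88],[0,0,0,0,88]]'
sed -i "s/t=P\[P\[:,2\]>.033\]; q/t=P[P[:,2]>.033]\n            if len(t)<30: continue\n            q/; s/save(s,n+'3')/save(s,n+sys.argv[1])/; s/plane(s,c\[:,0\],.045)/plane(s,c[:,0],np.median(Z[c[:,0,1],c[:,0,0]]))/; s/(Z>.035)&(Y<-.05)/(Z>.035)\&(Z<.1)\&(X<.7)/; 1a import sys" m1.py; python3 m1.py 5
```

```text
tool_pos: [0.4769, 0.1603, 0.1455]
tool_pos: [0.5168, 0.0466, 0.1454]
tool_pos: [0.5567, -0.0672, 0.1453]
tool_pos: [0.5966, -0.1809, 0.1452]
clock: 22.7
tool_pos: [0.6187, -0.2491, 0.1448]
eef_rot: [0.5, 0.866, 0.0, -0.001]
contact_force: [1.0, 0.2, 0.3]
opening: 0.997
top
 disc (array([559.3, 501.9]), array([284.7, 372.6]))
 disc (array([509.3, 166.2]), array([93.6, 95. ]))
 disc (array([567.3, 282.5]), array([93.8, 95.3]))
 ice [(array([434.6, 273.5]), array([89.1, 58.5]), 8.7)]
 lid [(array([375.1, 156.9]), array([86.8, 88.2])), (array([434. , 272.6]), array([51.9, 54.1]))]
  orange ridge c [ 617.1 -111.8   36.4] len 60.41156464761724 ang -22.925065096368833 all (array([ 617.5, -111.5]), array([68.2, 60.5]), 66.6)
  black ridge c [ 626.9 -273.5   36.6] len 59.373567121712576 ang 30.37519378890951 all (array([ 627. , -273.5]), array([67.2, 59.5]), -58.5)
  straw (array([375.7, 157.2]), array([82.9, 81.3]), 38.5)
  blue (array([497.1, 391.2]), array([82.8, 78.7]), 68.2)
  grape (array([644.1, 170.4]), array([82.4, 82.4]), -35.7)
scene
 disc (array([548.2, 542.6]), array([330.5, 423
[... 328 characters left out ...]
23.779027371370606 all (array([ 619.2, -109.1]), array([66.8, 59.3]), 66.3)
  black ridge c [ 636.6 -267.    36. ] len 52.45992822210192 ang 33.64940498601109 all (array([ 628.5, -272.1]), array([66.2, 61.9]), -60.6)
  straw (array([374.7, 160.6]), array([89.6, 87. ]), 39.5)
  blue (array([494. , 392.1]), array([80.4, 75.8]), -22.1)
  grape (array([636.8, 171.6]), array([84. , 81.5]), -36.0)
wrist
 ice []
 lid []
  orange ridge c [ 618.2 -111.8   35.8] len 59.22733990436679 ang -23.255694464306938 all (array([ 618.9, -111.7]), array([63.5, 59.4]), 67.0)
  black ridge c [ 628.2 -272.7   35.7] len 58.54767738365506 ang 30.35966404470111 all (array([ 628.5, -273.2]), array([62.6, 58.9]), -59.6)
```

```bash
cd pics; python3 -c "
import cv2,numpy as np
cv2.imwrite('c5.png',np.hstack([cv2.resize(cv2.imread('wrist5.png'),(400,300)),cv2.imread('scene5.png')[100:400,280:640]]))"
```

```text
(no output)
```

View pics/c5.png

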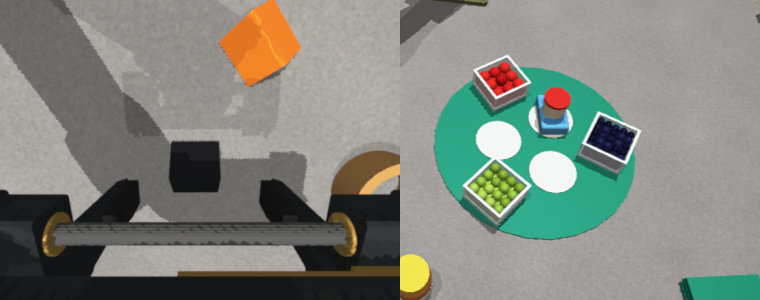

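Tub stands upright on the brick, about 1 mm off its centre. The wrist view has the black guard squarely between the fingers at (195,167), so I'll grip it on its ends.

```bash
python3 -m inch '[[0.2,-0.5,0,0.06,88],[0.17,-0.44,-0.3,0,88],[0,0,-0.8,0,88],[0,0,-0.9,0,88],[0,0,-0.8,0,88]]' |sed -n '2p'
python3 -m inch '[[0,0,-0.6,0,88],[0,0,-0.4,0,88],[0,0,-0.15,0,88],[0,0,0,0,88],[0,0,0,0,88]]'
```

```text
tool_pos: [0.6283, -0.2718, 0.0742]
clock: 23.85
tool_pos: [0.6294, -0.2718, 0.0479]
eef_rot: [0.497, 0.868, 0.0, 0.001]
contact_force: [0.3, 0.7, 0.1]
opening: 0.996
```

```bash
python3 -m inch '[[-0.04,-0.03,-0.12,0,88],[0,0,0,0,70],[0,0,0,0,50],[0,0,0,0,50],[0,0,0,0,50]]' 15 |sed -n '2p;4,5p'
python3 -m inch '[[0,0,0,0,50],[0,0,0,0,50],[0,0,0,0,50],[0,0,0,0,50],[0,0,0,0,50]]'
```

```text
tool_pos: [0.6278, -0.2724, 0.0441]
contact_force: [0.1, 0.2, 0.3]
opening: 0.679
clock: 24.85
tool_pos: [0.6278, -0.2724, 0.0441]
eef_rot: [0.497, 0.868, 0.0, 0.0]
contact_force: [0.2, -0.1, 0.9]
opening: 0.676
```

```bash
python3 -m inch '[[0,0,0.4,0,50],[0,0,0.8,0,50],[0,0,0.9,0,50],[0,0,0.9,0,50],[0,0,0.8,0,50]]' | tail -5
python3 -m inch '[[-0.1,0.5,0,0,50],[-0.1,0.9,0,0,50],[-0.1,0.9,0,0,50],[-0.1,0.9,0,0,50],[-0.1,0.9,0,0,50]]' | sed -n 2p
python3 -m inch '[[-0.1,0.9,0,0,50],[-0.1,0.9,0,0,50],[-0.1,0.9,0,0,50],[-0.1,0.9,0,0,50],[-0.1,0.9,0,0,50]]' | sed -n 2p
python3 -m inch '[[-0.1,0.9,0,0,50],[-0.1,0.9,0,0,50],[-0.1,0.9,0,0,50],[-0.1,0.9,0,0,50],[-0.1,0.9,0,0,50]]' | sed -n 2p
python3 -m inch '[[-0.1,0.9,0,0,50],[-0.1,0.9,0,0,50],[-0.1,0.9,0,0,50],[-0.1,0.9,0,0,50],[-0.1,0.9,0,0,50]]' | sed -n 2p
python3 -m inch '[[-0.1,0.9,0,0,50],[-0.1,0.9,0,0,50],[-0.1,0.8,0,0,50],[0,0.6,0,0,50],[0,0.2,0,0,50]]' | sed -n 2p
python3 -m inch '[[0,0,0,0,50],[0,0,0,0,50]]'
python3 -c "
from meas import *
s=snap('wrist'); save(s,'wrist6'); s=snap('scene'); save(s,'scene6')
cv2.imwrite('pics/c6.png',np.hstack([cv2.resize(cv2.imread('pics/wrist6.png'),(400,300)),cv2.imread('pics/scene6.png')[100:400,280:640]]))"
```

```text
clock: 25.35
tool_pos: [0.6283, -0.2724, 0.142]
eef_rot: [0.497, 0.868, 0.0, 0.001]
contact_force: [-0.5, 0.8, -1.2]
opening: 0.677
tool_pos: [0.6143, -0.1677, 0.1388]
tool_pos: [0.6016, -0.0554, 0.1389]
tool_pos: [0.5889, 0.0569, 0.1389]
tool_pos: [0.5762, 0.1692, 0.1389]
tool_pos: [0.5691, 0.2553, 0.1391]
clock: 28.05
tool_pos: [0.5703, 0.2511, 0.1388]
eef_rot: [0.497, 0.868, -0.001, 0.0]
contact_force: [-0.2, 0.4, -0.7]
opening: 0.68
```

View pics/c6.png

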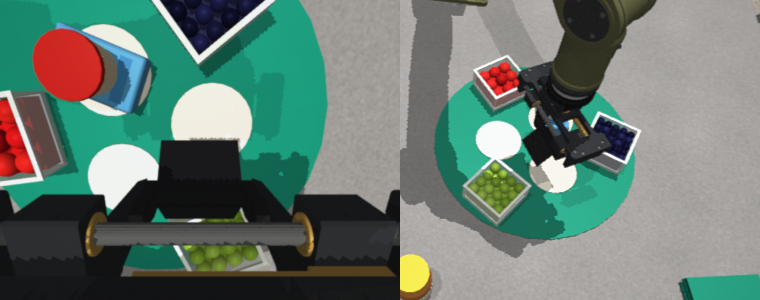

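The black guard is held ridge-up (left picture at (200,165)), about 32 mm short of its disc. I'll cover that and lower it.

```bash
python3 -m inch '[[-0.06,0.65,0,0,50],[-0.06,0.64,0,0,50],[0,0,-0.8,0,50],[0,0,-0.9,0,50],[0,0,-0.8,0,50]]' | sed -n 2p
python3 -m inch '[[0,0,-0.6,0,50],[0,0,-0.3,0,50],[0,0,0,0,50],[0,0,0,0,50]]'
```

```text
tool_pos: [0.5666, 0.2873, 0.0758]
clock: 29.05
tool_pos: [0.5675, 0.2855, 0.0546]
eef_rot: [0.497, 0.868, 0.001, 0.0]
contact_force: [0.8, -0.4, -0.6]
opening: 0.678
```

```bash
python3 -m inch '[[0,-0.08,-0.1,0,50],[0,0,-0.05,0,50],[0,0,0,0,50],[0,0,0,0,50]]' |sed -n '2p;4p'
python3 -m inch '[[0,0,-0.03,0,50],[0,0,0,0,50],[0,0,0,0,50]]' |sed -n '2p;4p'
```

```text
tool_pos: [0.5673, 0.2828, 0.0505]
contact_force: [0.3, -0.3, -0.5]
tool_pos: [0.5674, 0.283, 0.05]
contact_force: [-0.9, -0.4, 5.3]
```

```bash
python3 -m inch '[[0,0,0,0,64],[0,0,0,0,68],[0,0,0,0,74],[0,0,0,0,80],[0,0,0,0,80]]' |sed -n '2p;4p'
python3 -m inch '[[0,0,0.4,0,80],[0,0,0.8,0,80],[0,0,0.9,0,88],[0,0,0.9,0,88],[0,0,0.6,0,88]]' |sed -n '2p;4p'
python3 -m inch '[[0.1,-0.6,0,-0.5,88],[0.11,-0.9,0,-0.5,88],[0.11,-0.9,0,-0.5,88],[0.11,-0.9,0,-0.5,88],[0.11,-0.9,0,-0.5,88]]' |sed -n '2p'
python3 -m inch '[[0.11,-0.9,0,-0.5,88],[0.11,-0.9,0,-0.5,88],[0.11,-0.9,0,-0.5,88],[0.11,-0.9,0,-0.5,88],[0.11,-0.9,0,-0.5,88]]' |sed -n '2p'
python3 -m inch '[[0.11,-0.9,0,-0.5,88],[0.11,-0.9,0,-0.5,88],[0.11,-0.9,0,-0.5,88],[0.11,-0.9,0,-0.5,88],[0.11,-0.9,0,-0.5,88]]' |sed -n '2p'
python3 -m inch '[[0.11,-0.7,0,-0.5,88],[0.11,-0.4,0,-0.5,88],[0.1,0,0,-0.45,88],[0,0,0,0,88],[0,0,0,0,88]]'
sed -i "s/&(Y<-.15)&(Y>-.4)&(X<.75)/\&(Y>.22)\&(Y<.34)\&(X<.65)/; s/P\[:,2\]>.033/P[:,2]>P[:,2].max()-.009/; s/(P\[:,2\]<.05)/(P[:,2]<.056)/" m1.py; python3 m1.py 7
```

```text
tool_pos: [0.5671, 0.2828, 0.0493]
contact_force: [-0.5, 0.6, 0.3]
tool_pos: [0.5677, 0.2833, 0.1418]
contact_force: [-0.0, 0.2, 0.8]
tool_pos: [0.5803, 0.1734, 0.1382]
tool_pos: [0.5934, 0.061, 0.1383]
tool_pos: [0.6066, -0.0513, 0.1382]
clock: 32.75
tool_pos: [0.6159, -0.0741, 0.1392]
eef_rot: [0.835, 0.55, -0.0, -0.0]
contact_force: [-0.1, 0.9, 0.3]
opening: 0.999
top
 disc (array([559.8, 500.3]), array([289.1, 372.6]))
 disc (array([509.3, 166.3]), array([94. , 94.9]))
 ice [(array([434.8, 272.8]), array([89.5, 58.5]), 7.9)]
 lid [(array([373.6, 156.7]), array([86.6, 86.9])), (array([434. , 272.7]), array([51.9, 54. ]))]
  orange ridge c [ 614.4 -117.2   33.9] len 36.39548672915273 ang -23.168133083441703 all (array([ 610.1, -128. ]), array([59.7, 30.6]), -23.0)
  black ridge c [567.1 280.   42.2] len 59.857846337326265 ang 30.2429864997399 all (array([567., 280.]), array([69. , 60.7]), -59.2)
  straw (array([375.5, 157.4]), array([82.6, 80.9]), 38.4)
  blue (array([523.6, 357.3]), array([183. , 100.3]), -48.2)
  grape (array([644. , 170.4]), array([82.7, 82.4]), 54.1)
scene
 dis
[... 225 characters left out ...]
75. ]), array([51.7, 55.2]))]
  orange ridge c [ 620.5 -108.5   35.2] len 58.36439841323215 ang -24.31480244227571 all (array([ 619.9, -109. ]), array([64.6, 59.1]), 68.5)
  black ridge c [570.1 282.   41.4] len 59.44458499016801 ang 31.309023284576018 all (array([570.2, 279.7]), array([63.4, 59.7]), -59.9)
  straw (array([375.3, 161. ]), array([94.5, 83.1]), 35.4)
  blue (array([493.9, 392.2]), array([79.5, 75.8]), -22.1)
  grape (array([638.5, 170.5]), array([81.4, 81.1]), 53.8)
wrist
 disc (array([506.2, 133.2]), array([26.7, 61.8]))
 ice []
 lid []
  orange ridge c [ 619.8 -109.2   34.6] len 59.01130647527199 ang -23.36643348496461 all (array([ 619.5, -110.3]), array([62. , 59.4]), 66.9)
```

```bash
cd pics; python3 -c "
import cv2,numpy as np
cv2.imwrite('c7.png',np.hstack([cv2.resize(cv2.imread('wrist7.png'),(400,300)),cv2.imread('scene7.png')[100:400,280:640]]))"
```

```text
(no output)
```

View pics/c7.png

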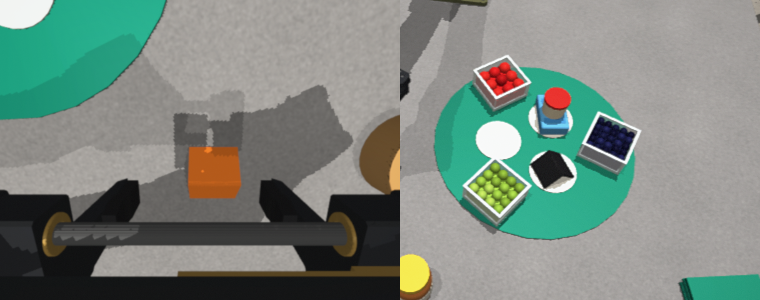

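The black guard sits ridge-up on its disc (right picture at (552,168)). The orange guard is squarely between the fingers (left picture at (214,172)). I'll grip it shallowly so the fingertips stay clear of the black guard's ends when nesting.

```bash
python3 -m inch '[[0.06,-0.73,0,0,88],[0.06,-0.73,0,0,88],[0,0,-0.8,0,88],[0,0,-0.9,0,88],[0,0,-0.8,0,88]]' |sed -n '2p'
python3 -m inch '[[0,0,-0.6,0,88],[0,0,-0.3,0,88],[0,0,0,0,88],[0,0,0,0,88]]'
```

```text
tool_pos: [0.619, -0.111, 0.0763]
clock: 33.8
tool_pos: [0.6197, -0.111, 0.055]
eef_rot: [0.835, 0.55, 0.0, 0.0]
contact_force: [-0.3, 0.1, 0.9]
opening: 0.997
```

```bash
python3 -m inch '[[-0.03,0.01,-0.18,0,88],[0,0,0,0,70],[0,0,0,0,50],[0,0,0,0,50],[0,0,0,0,50]]' 15 |sed -n '2p;4,5p'
python3 -m inch '[[0,0,0,0,50],[0,0,0,0,50],[0,0,0,0,50],[0,0,0,0,50],[0,0,0,0,50]]'|sed -n '2,5p'
python3 -m inch '[[0,0,0.4,0,50],[0,0,0.8,0,50],[0,0,0.9,0,50],[0,0,0.9,0,50],[0,0,0.8,0,50]]' | tail -5
```

```text
tool_pos: [0.6186, -0.1109, 0.0502]
contact_force: [-0.6, 0.1, 0.1]
opening: 0.674
tool_pos: [0.6185, -0.1109, 0.0501]
eef_rot: [0.835, 0.55, 0.0, 0.0]
contact_force: [0.2, 0.7, 2.8]
opening: 0.675
clock: 35.3
tool_pos: [0.6184, -0.1109, 0.1465]
eef_rot: [0.835, 0.55, 0.0, 0.0]
contact_force: [-0.3, -0.2, 0.5]
opening: 0.675
```

```bash
python3 -m inch '[[-0.11,0.6,0,0.5,50],[-0.11,0.8,0,0.5,50],[-0.11,0.8,0,0.5,50],[-0.11,0.8,0,0.5,50],[-0.11,0.8,0,0.5,50]]' |sed -n '2p'
python3 -m inch '[[-0.11,0.8,0,0.5,50],[-0.11,0.8,0,0.5,50],[-0.11,0.8,0,0.5,50],[-0.11,0.8,0,0.5,50],[-0.11,0.8,0,0.5,50]]' |sed -n '2p'
python3 -m inch '[[-0.11,0.8,0,0.5,50],[-0.11,0.8,0,0.5,50],[-0.11,0.8,0,0.5,50],[-0.11,0.8,0,0.5,50],[-0.11,0.8,0,0.5,50]]' |sed -n '2p'
python3 -m inch '[[-0.11,0.8,0,0.5,50],[-0.11,0.8,0,0.5,50],[-0.06,0.6,0,0.44,50],[0,0,0,0,50],[0,0,0,0,50]]'
cat > m8.py <<'E'
from meas import *
import sys
s=snap('wrist'); save(s,sys.argv[1]); W=cloud(s); st=r.get_state(); m=R.from_quat(st['eef_rot']).as_matrix()
print(st['tool_pos'].round(4),'jaw',np.degrees(np.arctan2(m[1,1],m[0,1])))
hsv=cv2.cvtColor(s['pixels'],cv2.COLOR_RGB2HSV); H,S,V=[hsv[...,i].astype(int) for i in range(3)]
Z=np.where(s['range_z']>0,W[...,2],9); X,Y=W[...,0],W[...,1]
k=(V<70)&(abs(X-.568)<.06)&(abs(Y-.282)<.06)&(Z<.056)&(Z>.01); P=W[k]
print('black',len(P),P.min(0).round(4),P.max(0).round(4)); t=P[P[:,2]>P[:,2].max()-.009]; q=t[:,:2]-t[:,:2].mean(0); u=np.linalg.eigh(q.T@q)[1][:,-1]
print('ridge',t.mean(0).round(4),np.ptp(q@u),np.degrees(np.arctan(u[1]/u[0])),rect(P),rect(t))
k=(H>6)&(H<18)&(S>150)&(Z>.05)&(Z<.2); P=W[k]; print('orange',len(P)); 
if len(P): t=P[P[:,2]>P[:,2].max()-.008]; print(P[:,2].max(),t.mean(0).round(4),rect(P),rect(t))
E
python3 m8.py wrist8
```

```text
tool_pos: [0.6037, -0.013, 0.1442]
tool_pos: [0.5907, 0.0857, 0.145]
tool_pos: [0.5769, 0.1858, 0.145]
clock: 37.3
tool_pos: [0.5703, 0.2386, 0.1448]
eef_rot: [0.497, 0.868, -0.0, 0.0]
contact_force: [-0.1, -0.7, 0.4]
opening: 0.677
[0.5705 0.2377 0.1448] jaw 30.282984000873952
black 6778 [0.5135 0.2517 0.01  ] [0.611  0.342  0.0475]
ridge [0.5678 0.2835 0.0416] 0.058853785442776974 21.743189596407994 (array([557.6, 301.5]), array([114.3,  58.3]), -59.8) (array([551.5, 313.6]), array([86.2, 58.2]), -61.2)
orange 15473
0.1360508796500166 [0.5706 0.2398 0.1306] (array([581.2, 235.4]), array([86.1, 74.2]), -59.6) (array([570.2, 240.2]), array([60. , 14.9]), 31.5)
```

View pics/wrist8.png

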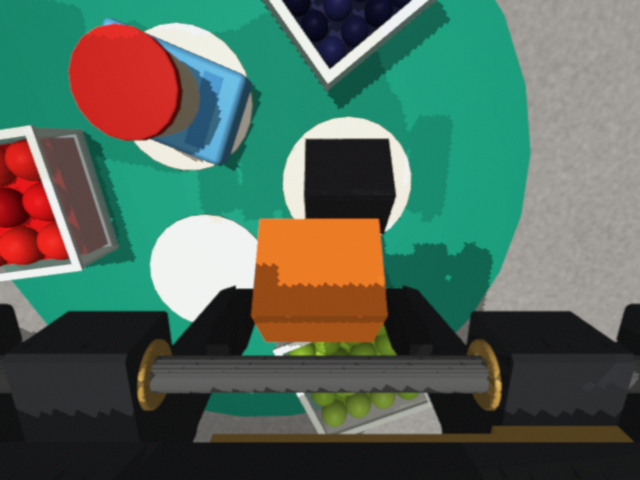

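The wrist view shows the black guard on its disc with ridge pixels from (305,195) to (394,192). The orange guard is held level and parallel at (320,280). My mask caught some blueberries, so I'll isolate the guard and work out the offset.

```bash
cat > m9.py <<'E'
from meas import *
import sys
s=snap('wrist'); W=cloud(s); st=r.get_state()
hsv=cv2.cvtColor(s['pixels'],cv2.COLOR_RGB2HSV); H,S,V=[hsv[...,i].astype(int) for i in range(3)]
Z=np.where(s['range_z']>0,W[...,2],9); X,Y=W[...,0],W[...,1]
d=np.radians(30.3); u=np.array([np.cos(d),np.sin(d)]); n=np.array([-u[1],u[0]])
def slopes(P,nm):
    # intersect the two flat flanks
    a=P[:,:2]@u; b=P[:,:2]@n; z=P[:,2]; top=z.max(); b0=b[z>top-.004].mean()
    out=[]
    for sg in (1,-1):
        k=(sg*(b-b0)>.003)&(z<top-.003)
        if k.sum()>60: A=np.c_[a[k],b[k],np.ones(k.sum())]; c=np.linalg.lstsq(A,z[k],rcond=None)[0]; out.append(c); print(nm,'flank',sg,k.sum(),c.round(3))
    lo,hi=np.percentile(a,[.5,99.5]); print(nm,'along',(lo*1000).round(1),(hi*1000).round(1),'mid',((lo+hi)*500).round(1),'b of top',(b0*1000).round(1),'top',top.round(4))
    if len(out)==2:
        am=(lo+hi)/2; D=out[0]-out[1]; bb=-(D[0]*am+D[2])/D[1]; print(nm,'ridge b',bb*1000,'yaw',30.3-np.degrees(D[0]/D[1]),'z',out[0]@[am,bb,1])
P0=np.array(st['tool_pos'][:2])*1000; print('tcp',P0.round(1),'a,b',(P0@u).round(1),(P0@n).round(1),'disc a,b',np.array([567.5,283.3])@u,np.array([567.5,283.3])@n)
c=blob((V<75)&(X>.52)&(X<.62)&(Y>.23)&(Y<.33)&(Z<.056)&(Z>.012))[0]; k=np.zeros((480,640),np.uint8); cv2.drawContours(k,[c],-1,1,-1); print(c[:,0].min(0),c[:,0].max(0))
p=W[k>0]; slopes(p[(p[:,2]>.012)&(p[:,2]<.056)],'black')
k=(H>6)&(H<18)&(S>150)&(Z>.06)&(Z<.2); slopes(W[k],'orange')
E
python3 m9.py
```

```text
tcp [570.6 237.3] a,b 612.4 -83.0 disc a,b 632.9096507961378 -41.71946702812504
[305 139] [395 229]
black flank 1 4029 [ 0.002 -0.997 -0.001]
black flank -1 1782 [-0.001  0.999  0.089]
black along 604.5 662.3 mid 633.4 b of top -43.5 top 0.0459
black ridge b -43.75357324014049 yaw 30.399638887437884 z 0.04442661982570958
orange flank 1 10779 [-1.000e-03 -1.002e+00  5.000e-02]
orange flank -1 2844 [-0.     0.998  0.216]
orange along 583.8 642.9 mid 613.3 b of top -82.6 top 0.136
orange ridge b -83.22347732021598 yaw 30.27387991308173 z 0.1329802457513768
```

Offset to nest is 20.1 mm along the ridge and 39.5 mm across. That is world (−2.6, +44.2) mm, with the yaws matching within 0.2°.

```bash
python3 -m inch '[[-0.05,0.7,0,0,50],[-0.05,0.7,0,0,50],[0,0.37,-0.6,0,50],[0,0,-0.9,0,50],[0,0,-0.6,0,50]]' |sed -n '2p'
python3 -m inch '[[0,0,0,0,50],[0,0,0,0,50],[0,0,0,0,50]]'; python3 m9.py
```

```text
tool_pos: [0.5665, 0.2843, 0.0903]
clock: 38.2
tool_pos: [0.5682, 0.2836, 0.0932]
eef_rot: [0.497, 0.868, 0.001, 0.0]
contact_force: [0.5, -0.9, -0.7]
opening: 0.674
tcp [568.3 283.6] a,b 633.8 -41.9 disc a,b 632.9096507961378 -41.71946702812504
[268 210] [365 217]
black along 604.3 662.1 mid 633.2 b of top -12.4 top 0.0158
orange flank 1 6568 [ 0.003 -0.989  0.038]
orange flank -1 1897 [1.000e-03 1.001e+00 1.230e-01]
orange along 604.8 664.2 mid 634.5 b of top -41.8 top 0.0839
orange ridge b -42.417283126984415 yaw 30.345563254246297 z 0.08134930859425069
```

```bash
python3 -m inch '[[-0.01,-0.07,-0.5,0,50],[0,0,-0.4,0,50],[0,0,-0.1,0,50],[0,0,0,0,50],[0,0,0,0,50]]'|sed -n '2p;4p'
python3 -m inch '[[0,0,-0.05,0,50],[0,0,0,0,50],[0,0,0,0,50]]'|sed -n '2p;4p'
```

```text
tool_pos: [0.5674, 0.2817, 0.0674]
contact_force: [0.1, -0.1, -1.0]
tool_pos: [0.5675, 0.2817, 0.0664]
contact_force: [-0.6, 0.1, -0.3]
```

```bash
python3 -m inch '[[0.01,0,-0.06,0,50],[0,0,0,0,50],[0,0,0,0,50]]'|sed -n '2p;4p'
python3 -m inch '[[0,0,-0.05,0,50],[0,0,0,0,50],[0,0,0,0,50]]'|sed -n '2p;4p'
python3 -m inch '[[0,0,-0.03,0,50],[0,0,0,0,50],[0,0,0,0,50]]'|sed -n '2p;4p'
```

```text
tool_pos: [0.5677, 0.2816, 0.0647]
contact_force: [-0.6, 0.8, -0.3]
tool_pos: [0.5678, 0.2817, 0.0635]
contact_force: [0.3, 0.3, -0.6]
tool_pos: [0.5679, 0.2818, 0.0631]
contact_force: [-1.0, -0.5, 4.7]
```

Contact came exactly at the nested height (63.1 mm). I'll release, then gently squeeze both guards' ends together at a deeper grip to make them flush.

```bash
python3 -m inch '[[0,0,0,0,64],[0,0,0,0,68],[0,0,0,0,74],[0,0,0,0,78],[0,0,0,0,78]]' |sed -n '2p;4p'
python3 -m inch '[[0,0,-0.2,0,78],[0,0,-0.25,0,78],[0,0,0,0,78],[0,0,0,0,78]]' |sed -n '2p;4,5p'
python3 -m inch '[[0,0,0,0,70],[0,0,0,0,66],[0,0,0,0,62],[0,0,0,0,58],[0,0,0,0,56]]' 8 |sed -n '2p;4,5p'
python3 -m inch '[[0,0,0,0,56],[0,0,0,0,56],[0,0,0,0,56],[0,0,0,0,56]]' |sed -n '2p;4,5p'
```

```text
tool_pos: [0.5676, 0.2815, 0.0626]
contact_force: [0.6, 0.0, -0.1]
tool_pos: [0.5674, 0.2815, 0.051]
contact_force: [0.1, 0.5, 0.1]
opening: 0.885
tool_pos: [0.5678, 0.2816, 0.0517]
contact_force: [0.3, 0.2, 0.7]
opening: 0.684
tool_pos: [0.5678, 0.2817, 0.0516]
contact_force: [0.7, 0.0, 1.3]
opening: 0.679
```

```bash
python3 -m inch '[[0,0,0,0,62],[0,0,0,0,66],[0,0,0,0,72],[0,0,0,0,80],[0,0,0,0,80]]' |sed -n '2p;4p'
python3 -m inch '[[0,0,0.4,0,80],[0,0,0.8,0,80],[0,0,0.9,0,88],[0,0,0.9,0,88],[0,0,0.9,0,88]]' |sed -n '2p;4p'
python3 -m inch '[[0,-0.6,0.3,0,88],[0.05,-0.9,0.3,0,88],[0.05,-0.9,0.3,0,88],[0.05,-0.9,0.3,0,88],[0.05,-0.9,0.3,0,88]]' |sed -n '2p'
python3 -m inch '[[0.05,-0.9,0,0,88],[0.05,-0.9,0,0,88],[0.05,-0.9,0,0,88],[0.05,-0.9,0,0,88],[0.05,-0.9,0,0,88]]' |sed -n '2p'
python3 -m inch '[[0.05,-0.9,0,0,88],[0.05,-0.9,0,0,88],[0.05,-0.6,0,0,88],[0,0,0,0,88],[0,0,0,0,88]]'
python3 m1.py 9; python3 -c "
import cv2,numpy as np
cv2.imwrite('pics/c9.png',np.hstack([cv2.resize(cv2.imread('pics/scene9.png')[140:340,300:540],(420,350)),cv2.resize(cv2.imread('pics/top9.png')[150:400,70:340],(378,350))]))"
```

```text
tool_pos: [0.5676, 0.2816, 0.0514]
contact_force: [-0.8, -0.7, -0.3]
tool_pos: [0.5677, 0.2817, 0.1507]
contact_force: [0.8, 0.2, -0.1]
tool_pos: [0.5723, 0.1739, 0.1864]
tool_pos: [0.5782, 0.0615, 0.1861]
clock: 44.25
tool_pos: [0.5825, 0.0046, 0.1865]
eef_rot: [0.497, 0.868, 0.0, -0.0]
contact_force: [-0.3, 0.7, -0.2]
opening: 1.0
top
 disc (array([559.7, 500.2]), array([288.7, 372.5]))
 disc (array([509.4, 166.3]), array([94.1, 94.9]))
 ice [(array([456.3, 254.8]), array([54.5, 35.5]), 36.9)]
 lid [(array([374.7, 156.8]), array([87.5, 89.2])), (array([434. , 272.5]), array([51.8, 54.1]))]
  orange ridge c [566.6 277.   48.6] len 60.46726849041786 ang 28.375762395723022 all (array([566.9, 279.1]), array([68.4, 61.1]), -60.1)
  straw (array([375.1, 157.7]), array([82.6, 79.3]), 38.1)
  blue (array([496.8, 390.6]), array([81.1, 78.6]), 68.3)
  grape (array([643.9, 170.5]), array([83. , 82.2]), -35.4)
scene
 disc (array([548.6, 544. ]), array([328.9, 423.6]))
 disc (array([509.3, 167.6]), array([93.4, 95.1]))
 ice [(array([438. , 274.1]), array([86.3, 58.1]), 9.0)]
 lid [(array([374.9, 158.7]), array([78.5, 81.2])), (array([436.2, 275.1]), array([51.7, 55.2]))]
  orange ridge c [569.9 282.   49.3] len 59.125412005056916 ang 30.94754351164692 all (array([569.3, 280.4]), array([66.3, 60.6]), -59.6)
  straw (array([374.3, 160.4]), array([90.4, 84.9]), 37.8)
  blue (array([493.9, 392.2]), array([82.3, 76.6]), -22.8)
  grape (array([638. , 170.8]), array([81.3, 80.7]), 54.4)
wrist
 disc (array([521.6, 148.8]), array([ 48.2, 100.8]))
 disc (array([678.4, 100.6]), array([40. , 83.5]))
 ice []
 lid []
  grape (array([645.3, 172.1]), array([83.5, 82.7]), -35.7)
```

View pics/c9.png

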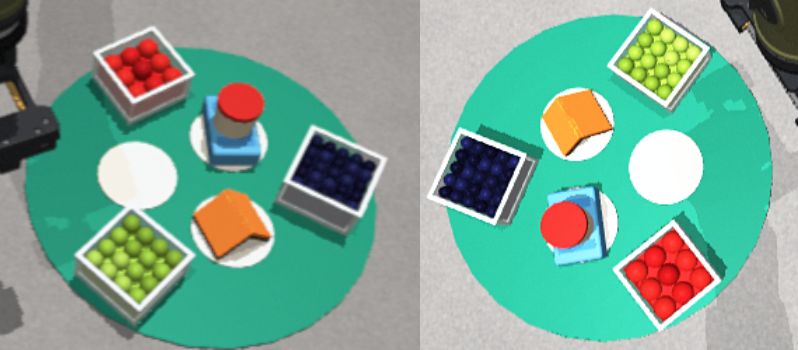

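The final views show the orange guard nested ridge-along-ridge over the black one, and the tub upright on the brick. The punnets haven't moved and the arm is clear. Handing in.

```bash
python3 -c "
from plant import r
print(r.finish_job())"
```

```text
the job is handed in; nothing more can be done
None
```

The job is done and handed in at about 44 s of the 118 s allowed; no verdict came back.

**What I did:** I laid the ice brick flat on the strawberry–blueberry disc and stood the tub on it. I then set the black guard ridge up on the blueberry–grape disc and nested the orange guard over it. A gentle 8 N squeeze on both guards' ends brought them flush, and the jaws stopped at 59.8 mm against the 60 mm length.

**Last checks:**

| Check | Result |
|---|---|
| Brick | about 2 mm from the disc centre |
| Tub | about 1 mm from the brick centre, upright |
| Guard stack | about 2–3 mm from its disc centre |
| Orange guard | came to rest at the nested height (63.1 mm tool height); ridge direction within about 2° of the black guard's |
| Punnets | unmoved, to within about 1 mm from above |
| Arm | clear of everything, gripper open |

**Disagreements:** The top and scene cameras differ by about 2–3 mm, so I averaged them. In the final top view the brick was partly hidden by the tub, so that brick reading, about 30 mm off, was invalid. The brick figure comes from the view before the tub was placed, and the scene camera still agreed at the end. The larger changes in strawberry and grape positions in the scene view, up to about 3 mm, also appeared before anything was placed near them, so I put them down to masking scatter.

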